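Put the mixed-up blanking caps back on their own pipe stubs

TASK

The blanking caps on the three flanged pipe stubs have been mixed up: one perches on a pipe that is too thick for it and the others rattle on pipes that are too thin. Change them round so that every pipe wears the cap that fits it (small on small, middle on middle, large on large), each pushed on squarely and fully home, then let go. The rubber mat is clear for setting a cap aside meanwhile.

Things in the scene. Friction and masses are not known exactly. Their poses are not given: they have to be found in the camera images.
- cap_small: the small blanking cap: round, bare aluminium, fluted, closed flat top, open mouth down. Body 38 mm across, rim at the mouth 45 mm across and 4 mm high, 36 mm high overall; bore 31 mm across, 30 mm deep, for the 26.9 mm pipe. Loose, 50 g within 30 percent. Origin: centre of the mouth, level with the underside of the rim; z up towards the closed top
- cap_middle: the middle blanking cap: round, bare aluminium, fluted, closed flat top, open mouth down. Body 45 mm across, rim at the mouth 52 mm across and 4 mm high, 36 mm high overall; bore 38 mm across, 30 mm deep, for the 33.7 mm pipe. Loose, 65 g within 30 percent. Origin: centre of the mouth, level with the underside of the rim; z up towards the closed top
- cap_large: the large blanking cap: round, bare aluminium, fluted, closed flat top, open mouth down. Body 54 mm across, rim at the mouth 61 mm across and 4 mm high, 36 mm high overall; bore 47 mm across, 30 mm deep, for the 42.4 mm pipe. Loose, 90 g within 30 percent. Origin: centre of the mouth, level with the underside of the rim; z up towards the closed top
- stub_small: the small pipe stub: dark steel flange 90 mm across, 14 mm thick, lying on the bench, with a pipe 26.9 mm in outside diameter standing on its centre, its open end 84 mm above the bench, bevelled 2.5 mm in over the last 3.5 mm. Fixed. Origin: centre of the flange's underside, z up the pipe's axis. Its own cap is fully home with the cap's origin 54 mm above the bench
- stub_middle: the middle pipe stub: dark steel flange 100 mm across, 14 mm thick, lying on the bench, with a pipe 33.7 mm in outside diameter standing on its centre, its open end 92 mm above the bench, bevelled 2.5 mm in over the last 3.5 mm. Fixed. Origin: centre of the flange's underside, z up the pipe's axis. Its own cap is fully home with the cap's origin 62 mm above the bench
- stub_large: the large pipe stub: dark steel flange 120 mm across, 14 mm thick, lying on the bench, with a pipe 42.4 mm in outside diameter standing on its centre, its open end 100 mm above the bench, bevelled 2.5 mm in over the last 3.5 mm. Fixed. Origin: centre of the flange's underside, z up the pipe's axis. Its own cap is fully home with the cap's origin 70 mm above the bench
- rubber_mat: black ribbed rubber mat, 160 x 160 mm and 5 mm thick, flat on the bench and fixed: the clear spot for setting a cap aside. Origin: centre of its underside, z up
Things that resemble listed ones, but are neither listed nor needed, are in the scene too. What is shaped like the cap_middle but green or turquoise is not meant.

How it is judged:
By the outcome, as a careful person would: the job done as asked, in the order asked, and still so for the second after the job is handed in, with the robot touching nothing.
It also fails if it takes over 122 s, if anything falls off the work surface, if the arm or the gripper's body presses on something with over 40 N, if the wrist force passes 120 N, or if a joint passes its speed limit or range.

ROBOT

A 6-joint arm with a two-finger parallel gripper is mounted at the origin on a cart in front of the work surface, level with it; the furniture and walls round the work are solid. World frame = base frame: x ahead of the robot, y to its left, z up, the work surface at z = 0. Lengths are in mm, angles in rad, forces in N, time in s.
With the tool pointing down it reaches from about 350 to 775 mm from the base axis. Payload 7.3 kg.
Tool frame: the origin (TCP) lies midway between the tips of the shut fingers; the grasp point (between the pads) lies 19 mm behind it; z points along the fingers, y is the line along which they close (so a half turn about z gives the same grasp; the last joint's range is limited). The gripper opens to 92 mm and grips with 3 to 60 N. Pads are 19 mm wide; open, the fingers measure 130 mm over their backs; the gripper's body (75 mm by 190 mm) begins 47 mm behind the grasp point.
Start: joints at [0.982, 0.342, 1.524, -0, 1.275, -0.146], TCP at [224.936, 474.393, 226.741] pointing down, gripper open.
Joint ranges: [-2.53, 2.53], [-0.77, 2.02], [0.04, 2.7], [-1, 4.14], [0.28, 2.66], [-3.11, 3.11]. Speed limits (rad/s): [2.57, 2.57, 3.14, 3.14, 3.14, 3.14].

INTERFACE

Orientations are given as a rotation vector (axis times angle).
In Python, from workcell import manip, get_image, calibration gives the robot as it stands. The module is installed in compiled form; this text tells all that it offers.
- The arm moves only by the tool drive_tool, never from a script. Its argument "rows" is text: rows parted by semicolons, each of 7 numbers parted by spaces: the opening, from 0 (shut) to 1 (fully open), then the shift along the tool's x, y, z in fractions of the full range, 1 being 0.8 m, then the turn, a rotation vector about the tool's x, y, z in a scale on which 1.0 is 90 degrees. A call has 1 to 5 rows; each row is the pose to reach, as a shift and turn from the pose commanded when the call began, along the tool's axes at that moment; what a row does not reach only later rows make up. A row lasts 1/10 s, in which the tool goes at most 50 mm and 8.59 degrees, less where a joint would pass 70% of its speed; a pose out of reach is approached as far as the arm can. A shift or turn number past 1, either way, is cut back to 1. A call with a gripper value outside its range is refused whole. The fingers move at their own pace and stop on an object; the grip force is fixed at half the most. Time passes only in rows, so rows that repeat a pose let the fingers close. It gives the time, the measured TCP pose, the force, the opening and the grip force at its end, in the units of the state.
- manip.sense(): the state, without advancing time (a new reading comes with each control period).
- get_image(name): name is "scene" or "top"; returns the picture (384x512x3 uint8, red, green, blue); there is no depth.
- calibration(name): a dict with "fx", "fy", "cx", "cy" (pixels), "D" ([k1, k2, p1, p2, k3] as OpenCV has them; the pictures are not rectified), "R" (3x3) and "t" (3): a world point X has camera coordinates R X + t. Camera axes: x right, y down, z forward; pixel columns grow to the right and rows downward; lengths in mm; the calibration is good to about 2 mm. A picture is of the moment at which its call begins. calibration takes no time and is no camera call.
- manip.hand_in(): hands the job in; it is judged then, once.
The state is a dict: "clock": time; "q": joint angles; "qd": joint speeds; "effort": joint torques, N m; "position": TCP position; "ee_rot": TCP orientation; "wrist_force": force on the tool from outside, world axes, zero at the start; "wrist_torque": the same for the moment, N m; "width": finger opening in mm; "finger_force": force on a finger pad.
Only numpy, scipy, OpenCV 4.12 (cv2) and the standard library are available. Lean on these libraries where they do the work, as an engineer would, in place of code of your own. Each camera call takes 0.05 s, during which the arm holds its last target. There are 200 camera calls.

## Working session

There is one attempt and no reset: what is moved stays moved. The work goes in short steps, Python scripts to look and compute and a tool call to move; the robot and the scene stay as the last step left them, time stands still between calls to the robot, and variables do not carry over. Pictures are saved under pics/ and viewed, at most 14 in all, crops included, and the job is handed in when it is done.

Besides the shell and the picture viewer there is one more tool, called as name(argument=value, ...) on one line, values as JSON. drive_tool: Moves the arm, as the interface text tells. Its arguments: {"type":"object","properties":{"rows":{"type":"string"}},"required":["rows"]}

```bash
mkdir -p pics
python3 - <<'E'
from workcell import manip,get_image,calibration
import cv2
for n in("scene","top"):
    cv2.imwrite(f"pics/{n}0.png",get_image(n)[:,:,::-1]); print(n,calibration(n))
print(manip.sense())
E
```

```text
scene {'fx': 402.60089093051687, 'fy': 402.60089093051687, 'cx': 246.4855129704505, 'cy': 191.55499480042712, 'D': array([-0.10928672,  0.        ,  0.        ,  0.        ,  0.        ]), 'R': array([[ 0.77383433, -0.63326066,  0.01270284],
       [-0.33646998, -0.42798709, -0.83881762],
       [ 0.53662685,  0.64483175, -0.54426431]]), 't': array([-538.31146713,  173.39600296, 1571.10864631])}
top {'fx': 493.38739678128877, 'fy': 493.38739678128877, 'cx': 261.6649201315655, 'cy': 186.5361040229877, 'D': array([0.02701717, 0.        , 0.        , 0.        , 0.        ]), 'R': array([[-0.01558108, -0.99987257,  0.0034741 ],
       [-0.99599244,  0.01521439, -0.08813385],
       [ 0.08806976, -0.0048334 , -0.99610258]]), 't': array([-198.74098394,  530.9118756 , 1787.25010412])}
{'clock': 0.1, 'q': array([ 9.82002555e-01,  3.42681433e-01,  1.52491850e+00, -1.11590279e-05,
        1.27542960e+00, -1.45962452e-01]), 'qd': array([ 0.00077854, -0.0043739 , -0.0033208 ,  0.00019371, -0.00018381,
       -0.00179338]), 'effort': array([ 2.02178271e-03, -4.32002807e+01, -2.44696605e+01,  7.20530888e-02,
        5.26556536e-02, -6.08807886e-05]), 'position': array([224.71867506, 474.06360649, 226.1007862 ]), 'ee_rot': array([-6.89811830e-01, -3.06440529e+00,  2.11211857e-03]), 'wrist_force': array([ 0.33927621, -0.07484563, -0.26759882]), 'wrist_torque': array([-1.23353734e-05,  2.44646382e-02,  8.92799293e-03]), 'finger_force': 0.0, 'width': 92.02159808128388}
```

View pics/scene0.png

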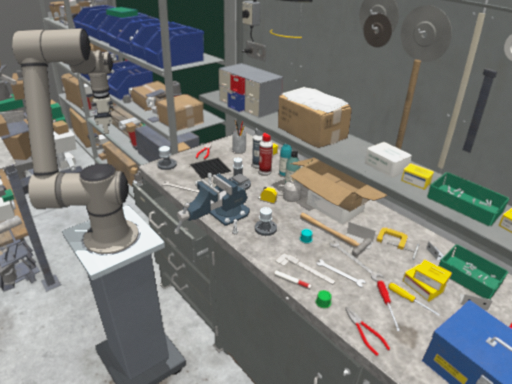

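View pics/top0.png

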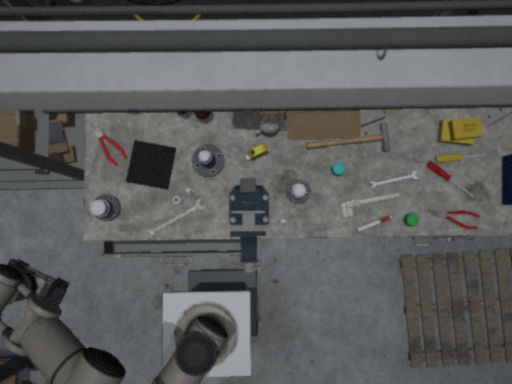

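Candidates: scene stubs with caps near (167,155), (238,165) and (265,217). Top view has the same three at (101,208), (208,158) and (297,189). The decoys are the green cap at scene (324,299) / top (411,219) and the turquoise one at (306,236) / (338,169). The mat is at top (151,165). Next I'll check these in one close crop.

Run:
```python
import cv2,numpy as np
t=cv2.imread("pics/top0.png");s=cv2.imread("pics/scene0.png")
def c(i,u,v,h=25): return cv2.resize(i[v-h:v+h,u-h:u+h],(266,266),interpolation=cv2.INTER_CUBIC)
cv2.imwrite("pics/c.png",np.vstack([np.hstack([c(t,105,208),c(t,208,160),c(t,297,190)]),np.hstack([c(s,167,157),c(s,238,168),c(s,265,220)])]))
```

```text
(no output)
```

View pics/c.png

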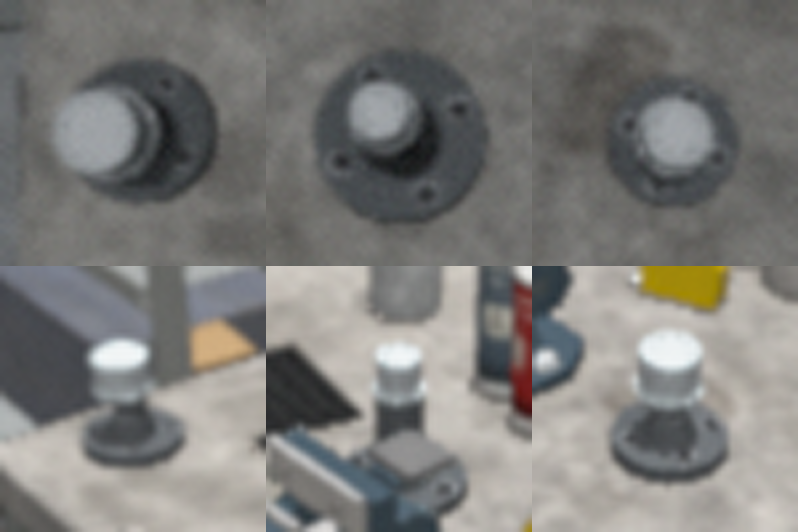

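Flange sizes in the top view are about 27, 32.5 and 25 px, which match 100, 120 and 90 mm. So the left stub is the middle one and wears the large cap. The centre stub is the large one, with the small cap perched on it. The right stub is the small one, wearing the middle cap. Next: fit the circles.

```bash
cat > h.py <<'E'
import cv2,numpy as np
from scipy.optimize import minimize
from workcell import manip,get_image,calibration
C={n:calibration(n) for n in("scene","top")}
def proj(n,P):
    c=C[n];K=np.array([[c['fx'],0,c['cx']],[0,c['fy'],c['cy']],[0,0,1]])
    return cv2.projectPoints(np.asarray(P,float).reshape(-1,3),cv2.Rodrigues(c['R'])[0],c['t'],K,c['D'])[0].reshape(-1,2)
def back(n,u,v,z):
    c=C[n];K=np.array([[c['fx'],0,c['cx']],[0,c['fy'],c['cy']],[0,0,1]])
    d=np.r_[cv2.undistortPoints(np.array([[[u,v]]],float),K,c['D'])[0,0],1]
    d=c['R'].T@d;o=-c['R'].T@c['t'];return (o+d*(z-o[2])/d[2])[:2]
def samp(img,p):
    p=p.astype(np.float32);return cv2.remap(img,p[:,0].reshape(-1,1),p[:,1].reshape(-1,1),cv2.INTER_LINEAR).ravel()
A=np.linspace(0,2*np.pi,120,endpoint=False)
def fit(imgs,xy,z,r,sign,R=12):  # sign +1: inside dark
    def sc(p):
        s=0
        for n,g in imgs.items():
            f=lambda q:samp(g,proj(n,np.c_[p[0]+q*np.cos(A),p[1]+q*np.sin(A),0*A+z]))
            s+=np.clip(sign*(f(r+4)-f(r-4)),-15,40).mean()
        return -s
    b=min(((sc((xy[0]+i,xy[1]+j)),xy[0]+i,xy[1]+j) for i in range(-R,R+1,2) for j in range(-R,R+1,2)))
    m=minimize(sc,b[1:],method="Nelder-Mead",options=dict(initial_simplex=[[b[1],b[2]],[b[1]+2,b[2]],[b[1],b[2]+2]]))
    return m.x.round(1),round(m.fun,1)
def grays(names=("scene","top")):
    return {n:cv2.cvtColor(get_image(n),cv2.COLOR_RGB2GRAY).astype(np.float32) for n in names}
E
python3 - <<'E'
from h import *
g=grays()
S=dict(M=((110,207),50,(98,207),98,27),L=((208.5,160),60,(204.5,157),136,19),S=((297,190),45,(299,190),90,22.5))
for k,(f,r,c,z,rc) in S.items():
    a=back("top",*f,14);b=back("top",*c,z)
    print(k,a,b)
    for n in (("top",),("scene",),("top","scene")):
        G={i:g[i] for i in n}
        print(n,"flange",*fit(G,a,14,r,1),"cap",*fit(G,b,z,rc,-1))
print("mat",back("top",151,165,5),[back("top",*q,5) for q in((138,141),(175,148),(165,189),(126,180))])
for n in [(270,210),(250,185),(232,185),(268,222)]: print("vise",back("top",*n,100))
E
```

```text
M [461.87781804 349.80844444] [458.21498914 366.07012536]
('top',) flange [460.7 361.1] -24.4 cap [456.5 367.9] -37.0
('scene',) flange [454.  340.3] -30.3 cap [458.1 359.4] -39.5
('top', 'scene') flange [461.  359.3] -39.6 cap [455.6 366.1] -72.6
L [630.35371251 -11.52220352] [623.39160163 -10.32804681]
('top',) flange [627.6  -9.5] -26.5 cap [628.9  -9.3] -40.0
('scene',) flange [628.5 -22.7] -12.1 cap [628.1 -13.7] -32.0
('top', 'scene') flange [629.4 -10.1] -28.8 cap [628.6 -12. ] -70.2
S [ 513.83165297 -337.08001847] [ 507.62505829 -338.32593293]
('top',) flange [ 507.6 -340.5] -18.3 cap [ 511.  -337.6] -39.9
('scene',) flange [ 501.4 -353.9] -35.2 cap [ 511.5 -341.6] -36.7
('top', 'scene') flange [ 501.5 -352.6] -35.9 cap [ 510.6 -340.3] -75.0
mat [616.03390307 202.83079278] [array([706.92806536, 251.42499352]), array([678.60930175, 113.85747088]), array([525.75472059, 150.84613755]), array([561.40363807, 294.80994944])]
vise [ 438.14570966 -234.42952164]
vise [ 527.09237089 -165.61148699]
vise [ 528.05760192 -102.34926473]
vise [ 396.36255086 -226.726563  ]
```

```bash
cat > ov.py <<'E'
from h import *
def ov(circ,views,fn,h=30,s=266,imgs=None):
    row=[]
    for n,(x,y,z) in views:
        im=imgs[n]; u,v=proj(n,[x,y,z])[0].astype(int)
        k=s/(2*h); c=cv2.resize(im[v-h:v+h,u-h:u+h],(s,s),interpolation=cv2.INTER_CUBIC)
        for (X,Y,Z,r,col) in circ:
            p=proj(n,np.c_[X+r*np.cos(A),Y+r*np.sin(A),0*A+Z]); p=(p-[u-h,v-h]+.5)*k-.5
            cv2.polylines(c,[np.round(p*8).astype(np.int32)],True,col,1,cv2.LINE_AA,3)
        row.append(c)
    m=len(row)//2
    cv2.imwrite(fn,np.vstack([np.hstack(row[:m]),np.hstack(row[m:])]))
E
python3 - <<'E'
from ov import *
im={n:cv2.imread(f"pics/{n}0.png") for n in("top","scene")}
g=(0,255,0);r=(0,0,255);y=(0,255,255)
circ=[(460.7,361.1,14,50,g),(455.6,366.1,98,27,r),(627.6,-9.5,14,60,g),(628.6,-12,136,19,r),(507.6,-340.5,14,45,g),(510.6,-340.3,90,22.5,r)]
P=[(460,362,50),(628,-10,60),(508,-340,50)]
ov(circ,[("top",p) for p in P]+[("scene",p) for p in P],"pics/o1.png",imgs=im)
E
```

```text
(no output)
```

View pics/o1.png

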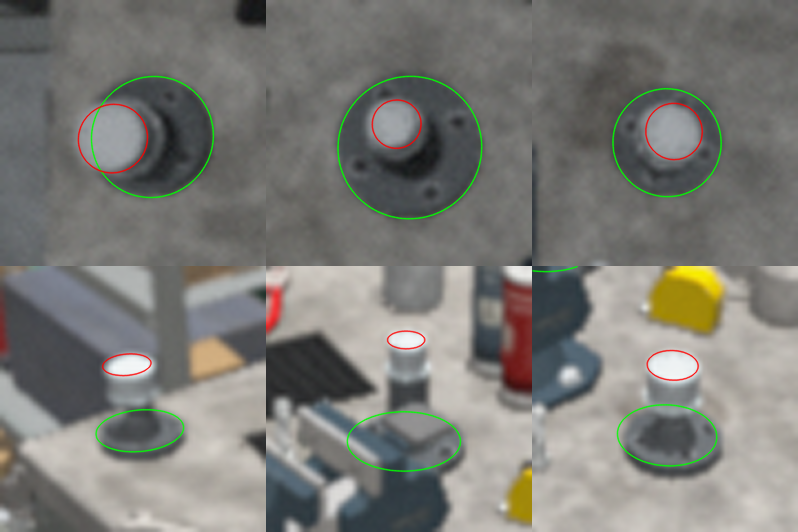

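Top-camera fits look right: the flanges are M (461,361), L (628,-10) and S (508,-340), and the cap tops coincide. Plan:
1. Small cap to the mat, regripped at 90° to centre it and check the camera.
2. Large cap M→L, then middle cap S→M, then small cap to S.

Throughout, the fingers close along world x.

Careful with the scale: shifts go in shares of 0.8 m and turns go in shares of 90 degrees. That gives: -200 mm / 800 = -0.25, -160 mm / 800 = -0.2, 42.5 degrees / 90 = 0.4722.

drive_tool(rows="1 -0.05 -0.0225 0 0 0 0.0944;1 -0.1 -0.045 0 0 0 0.1889;1 -0.15 -0.0688 0 0 0 0.2833;1 -0.2 -0.0925 0 0 0 0.3778;1 -0.25 -0.1163 0 0 0 0.4722")

```text
clock: 0.7
position: [366.5, 303.2, 226.7]
ee_rot: [-1.761, -2.601, -0.0]
wrist_force: [-0.3, 1.3, 0.4]
width: 91.8
finger_force: 0.0
```

To row units: -195 mm / 800 = -0.2438, -156 mm / 800 = -0.195, 22.1 degrees / 90 = 0.2456.

drive_tool(rows="1 -0.0488 0.0155 0 0 0 0.0889;1 -0.0975 0.031 0 0 0 0.1778;1 -0.1463 0.0465 0 0 0 0.2456;1 -0.195 0.062 0 0 0 0.2456;1 -0.2438 0.0775 0 0 0 0.2456")

```text
clock: 1.2
position: [497.5, 145.9, 226.6]
ee_rot: [-2.221, -2.222, 0.0]
wrist_force: [0.7, 1.3, 0.1]
width: 91.8
finger_force: 0.0
```

```bash
cat > st.py <<'E'
from workcell import manip
import numpy as np,cv2
s=manip.sense();R=cv2.Rodrigues(s['ee_rot'])[0]
print("t",s['clock'],"p",s['position'].round(1),"yaw",round(float(np.degrees(np.arctan2(R[1,1],R[0,1]))),2),"tilt",R[2,:2].round(4),"F",s['wrist_force'].round(1),"w",round(s['width'],1),"q",s['q'].round(2))
E
python3 st.py
```

```text
t 1.2 p [497.5 145.9 226.6] yaw 0.02 tilt [ 0.0001 -0.0002] F [0.7 1.3 0.1] w 91.8 q [0.14 0.33 1.54 0.   1.27 0.14]
```

To row units: -156.4 mm / 800 = -0.1955, 131 mm / 800 = 0.1638.

drive_tool(rows="1 -0.0488 0.0409 0 0 0 0;1 -0.0975 0.0818 0 0 0 0;1 -0.1463 0.1225 0 0 0 0;1 -0.1955 0.1638 0 0 0 0;1 -0.1955 0.1638 0 0 0 0")

```text
clock: 1.7
position: [630.1, -14.0, 225.2]
ee_rot: [2.226, 2.216, -0.002]
wrist_force: [-0.3, 0.6, -0.5]
width: 92.1
finger_force: 0.0
```

To row units: 117 mm / 800 = 0.1463, 100 mm / 800 = 0.125.

drive_tool(rows="1 0 0 0.0375 0 0 0;1 0 0 0.0813 0 0 0;1 0 0 0.125 0 0 0;1 0 0 0.1463 0 0 0;1 0 0 0.1463 0 0 0")

```text
clock: 2.2
position: [625.4, -8.0, 106.5]
ee_rot: [-2.216, -2.219, 0.006]
wrist_force: [-0.2, 0.6, -0.6]
width: 92.0
finger_force: 0.0
```

Run:
```python
import st
from h import *
cv2.imwrite("pics/s1.png",cv2.resize(get_image("scene")[110:230,160:310,::-1],None,fx=4,fy=4,interpolation=2))
```

```text
t 2.2 p [625.4  -8.  106.5] yaw 0.05 tilt [ 0.0012 -0.0067] F [-0.2  0.6 -0.6] w 92.0 q [-0.14  0.64  1.38  0.    1.13 -0.14]
```

View pics/s1.png

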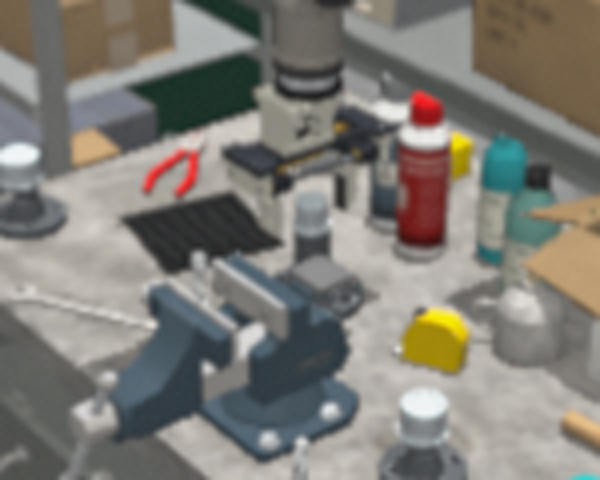

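The cap at crop (312,210) stands between the open fingers at (268,210) and (347,185). Closing on it.

drive_tool(rows="0.55 0 0 0 0 0 0;0.5 0 0 0 0 0 0;0 0 0 0 0 0 0;0 0 0 0 0 0 0;0 0 0 0 0 0 0")

```text
clock: 2.75
position: [627.9, -9.0, 110.2]
ee_rot: [2.221, 2.222, 0.001]
wrist_force: [0.2, 0.5, 0.4]
width: 56.4
finger_force: 0.0
```

drive_tool(rows="0 0 0 0 0 0 0;0 0 0 0 0 0 0;0 0 0 0 0 0 0;0 0 0 0 0 0 0;0 0 0 0 0 0 0")

```text
clock: 3.25
position: [627.9, -9.0, 109.8]
ee_rot: [2.221, 2.222, 0.0]
wrist_force: [-0.2, 0.1, 1.7]
width: 37.7
finger_force: 30.0
```

```bash
python3 st.py
```

```text
t 3.25 p [627.9  -9.  109.8] yaw 0.03 tilt [0.     0.0003] F [-0.2  0.1  1.7] w 37.7 q [-0.14  0.63  1.38  0.    1.13 -0.14]
```

drive_tool(rows="0 0 0 -0.0188 0 0 0;0 0.0125 0 -0.05 0 0 0;0 0.0625 -0.0038 -0.0563 0 0 0;0 0.1188 -0.0075 -0.0563 0 0 0;0 0.175 -0.0113 -0.0563 0 0 0")

```text
clock: 3.75
position: [618.6, 132.1, 155.1]
ee_rot: [2.222, 2.22, 0.001]
wrist_force: [-0.3, 0.3, -0.3]
width: 37.7
finger_force: 30.0
```

To row units: 95 mm / 800 = 0.1188, 72 mm / 800 = 0.09.

drive_tool(rows="0 0.05 -0.0025 0 0 0 0;0 0.0813 -0.0025 0.0063 0 0 0;0 0.09 -0.0025 0.0313 0 0 0;0 0.09 -0.0025 0.075 0 0 0;0 0.09 -0.0025 0.1188 0 0 0")

```text
clock: 4.25
position: [616.7, 203.8, 59.1]
ee_rot: [2.219, 2.223, 0.002]
wrist_force: [0.6, -0.6, -0.9]
width: 38.1
finger_force: 30.0
```

To row units: 35 mm / 800 = 0.0438, 20 mm / 800 = 0.025.

drive_tool(rows="0 0 0 0.025 0 0 0;0 0 0 0.0438 0 0 0;0 0 0 0.0438 0 0 0;0 0 0 0.0438 0 0 0;0 0 0 0.0438 0 0 0")

```text
clock: 4.75
position: [617.7, 203.2, 26.3]
ee_rot: [2.22, 2.221, 0.004]
wrist_force: [-0.0, 0.9, -0.6]
width: 37.3
finger_force: 30.0
```

```bash
python3 st.py
```

```text
t 4.75 p [617.7 203.2  26.3] yaw 0.02 tilt [0.0006 0.0028] F [-0.   0.9 -0.6] w 37.3 q [0.2  0.76 1.38 0.   1.   0.2 ]
```

To row units: 11 mm / 800 = 0.0138, 9 mm / 800 = 0.0113.

drive_tool(rows="0 0 0 0.0063 0 0 0;0 0 0 0.0113 0 0 0;0 0 0 0.0138 0 0 0;0 0 0 0.0138 0 0 0;0 0 0 0.0138 0 0 0")

```text
clock: 5.25
position: [616.7, 203.1, 14.8]
ee_rot: [2.221, 2.222, 0.001]
wrist_force: [-3.6, -0.4, 6.5]
width: 37.3
finger_force: 30.0
```

drive_tool(rows="0 0 0 0.0013 0 0 0;0 0 0 0.0013 0 0 0;0 0 0 0.0019 0 0 0;0 0 0 0.0019 0 0 0;0 0 0 0.0019 0 0 0")

```text
clock: 5.75
position: [616.7, 203.1, 14.7]
ee_rot: [2.22, 2.222, 0.001]
wrist_force: [-6.0, -1.3, 16.4]
width: 37.5
finger_force: 30.0
```

```bash
python3 st.py
```

```text
t 5.75 p [616.7 203.1  14.7] yaw 0.04 tilt [0.0001 0.001 ] F [-6.  -1.3 16.4] w 37.5 q [ 0.2   0.78  1.38 -0.    0.98  0.2 ]
```

To row units: -1.5 mm / 800 = -0.0019, -8 degrees / 90 = -0.0889.

drive_tool(rows="0.7 0 0 -0.0019 0 0 0;0.7 0 0 -0.0019 0 0 0;0.7 0 0 -0.0019 0 0 0;0.7 0 0 -0.0019 0 0 0;0.7 0 0 -0.0019 0 0 -0.0889")

```text
clock: 6.25
position: [616.6, 203.0, 13.3]
ee_rot: [-2.058, -2.373, 0.0]
wrist_force: [0.2, 0.4, -0.5]
width: 63.8
finger_force: 0.0
```

To row units: -42 degrees / 90 = -0.4667.

drive_tool(rows="0.7 0 0 0 0 0 -0.0933;0.7 0 0 0 0 0 -0.1867;0.7 0 0 0 0 0 -0.28;0.7 0 0 0 0 0 -0.3733;0.7 0 0 0 0 0 -0.4667")

```text
clock: 6.75
position: [616.6, 203.0, 13.3]
ee_rot: [-1.065, -2.955, 0.0]
wrist_force: [-1.1, 0.2, -0.3]
width: 64.1
finger_force: 0.0
```

To row units: -40 degrees / 90 = -0.4444.

drive_tool(rows="0.7 0 0 0 0 0 -0.0889;0.7 0 0 0 0 0 -0.1778;0.7 0 0 0 0 0 -0.2667;0.7 0 0 0 0 0 -0.3556;0.7 0 0 0 0 0 -0.4444")

```text
clock: 7.25
position: [616.6, 203.0, 13.3]
ee_rot: [0.01, -3.141, 0.0]
wrist_force: [0.7, 0.6, 0.4]
width: 64.6
finger_force: 0.0
```

drive_tool(rows="0 0 0 0 0 0 0;0 0 0 0 0 0 0;0 0 0 0 0 0 0;0 0 0 0 0 0 0;0 0 0 0 0 0 0")

```text
clock: 7.75
position: [616.6, 203.1, 13.7]
ee_rot: [-0.001, -3.142, -0.0]
wrist_force: [0.4, -0.2, -0.9]
width: 37.6
finger_force: 30.0
```

drive_tool(rows="0 0 0 0 0 0 0;0 0 0 0 0 0 0;0 0 0 0 0 0 0;0 0 0 0 0 0 0;0 0 0 0 0 0 0")

```text
clock: 8.25
position: [616.7, 203.0, 13.7]
ee_rot: [-0.001, 3.142, 0.0]
wrist_force: [-0.3, -0.5, -0.0]
width: 37.2
finger_force: 30.0
```

```bash
python3 st.py
```

```text
t 8.25 p [616.7 203.   13.7] yaw 90.02 tilt [-0.0001  0.    ] F [-0.3 -0.5 -0. ] w 37.2 q [ 0.2   0.78  1.38  0.    0.98 -1.37]
```

To row units: -65 mm / 800 = -0.0813, -20 mm / 800 = -0.025.

drive_tool(rows="0.9 0 0 0 0 0 0;0.9 0 0 0 0 0 0;0.9 0 0 0 0 0 0;1 0 0 -0.025 0 0 0;1 0 0 -0.0813 0 0 0")

```text
clock: 8.75
position: [614.0, 202.4, 75.4]
ee_rot: [0.001, -3.133, 0.003]
wrist_force: [-0.5, -0.2, -0.9]
width: 73.3
finger_force: 0.0
```

To row units: 116 mm / 800 = 0.145, 83 mm / 800 = 0.1038.

drive_tool(rows="1 0 0 -0.0563 0 0 0;1 0.025 0.025 -0.0938 0 0 0;1 0.0625 0.0625 -0.1 0 0 0;1 0.1038 0.1038 -0.1 0 0 0;1 0.145 0.145 -0.1 0 0 0")

```text
clock: 9.25
position: [499.6, 319.8, 159.3]
ee_rot: [0.001, 3.141, 0.001]
wrist_force: [0.0, 0.4, -1.0]
width: 91.6
finger_force: 0.0
```

To row units: 46 mm / 800 = 0.0575, 42 mm / 800 = 0.0525.

drive_tool(rows="1 0.0313 0.0313 0 0 0 0;1 0.0525 0.0575 0 0 0 0;1 0.0525 0.0575 0 0 0 0;1 0.0525 0.0575 0 0 0 0;1 0.0525 0.0575 0 0 0 0")

```text
clock: 9.75
position: [459.3, 364.3, 158.8]
ee_rot: [0.0, 3.141, -0.0]
wrist_force: [-0.3, 0.2, -0.5]
width: 91.9
finger_force: 0.0
```

Run:
```python
import st
from ov import *
im={n:get_image(n)[:,:,::-1].copy() for n in("top","scene")}
g={n:cv2.cvtColor(i,cv2.COLOR_BGR2GRAY).astype(np.float32) for n,i in im.items()}
for n in g: print(n,fit({n:g[n]},(616.7,203),41,19,-1,10))
print("L",fit({"top":g["top"]},(628,-10),14,60,1),"S",fit({"top":g["top"]},(508,-340),14,45,1))
y=(0,255,0);P=[(616.7,203,30),(628,-10,50)]
ov([(616.7,203,41,19,y),(616.7,203,5,22.5,y),(627.6,-9.5,14,60,y),(627.6,-9.5,100,18.7,(0,0,255))],[("top",p) for p in P]+[("scene",p) for p in P],"pics/o2.png",imgs=im)
```

```text
t 9.75 p [459.3 364.3 158.8] yaw 89.99 tilt [-0.0004 -0.0001] F [-0.3  0.2 -0.5] w 91.9 q [ 0.54  0.51  1.45 -0.    1.18 -1.03]
top (array([614.7, 205. ]), np.float64(-40.0))
scene (array([612.4, 195.7]), np.float64(-37.8))
L (array([627.7,  -9.5]), np.float64(-27.6)) S (array([ 507.9, -340. ]), np.float64(-19.2))
```

View pics/o2.png

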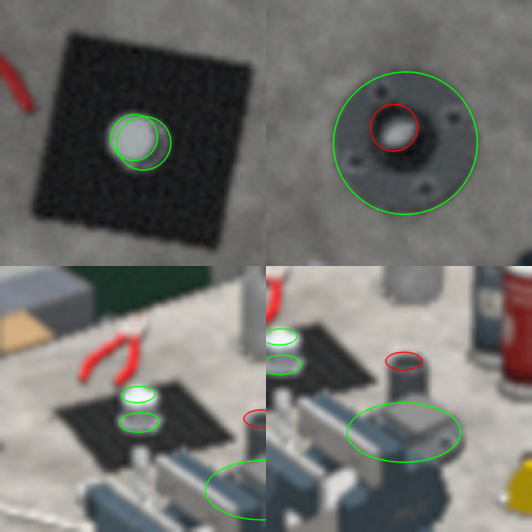

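Mat cap fit in the top camera is (614.7,205) against the true (616.7,203), so I'm correcting by (+2,-2). Stubs become L (629.6,-11.5), M (462.7,359.1) and S (509.8,-342). Next is the large cap on M.

To row units: 87 mm / 800 = 0.1088, -5.2 mm / 800 = -0.0065.

drive_tool(rows="1 -0.0043 -0.0065 0.025 0 0 0;1 -0.0043 -0.0065 0.0625 0 0 0;1 -0.0043 -0.0065 0.0938 0 0 0;1 -0.0043 -0.0065 0.1088 0 0 0;1 -0.0043 -0.0065 0.1088 0 0 0")

```text
clock: 10.35
position: [461.6, 358.7, 70.1]
ee_rot: [-0.001, -3.139, 0.003]
wrist_force: [-0.2, 0.6, -0.2]
width: 91.6
finger_force: 0.0
```

drive_tool(rows="0 0 0 0 0 0 0;0 0 0 0 0 0 0;0 0 0 0 0 0 0;0 0 0 0 0 0 0;0 0 0 0 0 0 0")

```text
clock: 10.85
position: [462.2, 360.1, 72.4]
ee_rot: [-0.001, 3.14, 0.001]
wrist_force: [0.3, 0.8, 1.2]
width: 56.2
finger_force: 0.4
```

drive_tool(rows="0 0 0 0 0 0 0;0 0 0 0 0 0 0;0 0 0 0 0 0 0;0 0 0 0 0 0 0;0 0 0 0 0 0 0")

```text
clock: 11.35
position: [462.2, 360.1, 72.2]
ee_rot: [-0.001, 3.141, 0.001]
wrist_force: [-0.0, 1.7, 4.8]
width: 54.0
finger_force: 29.9
```

```bash
python3 st.py
```

```text
t 11.35 p [462.2 360.1  72.2] yaw 90.03 tilt [-0.0009  0.0008] F [-0.   1.7  4.8] w 54.0 q [ 0.53  0.61  1.55  0.    0.99 -1.04]
```

To row units: 8 degrees / 90 = 0.0889.

drive_tool(rows="0.9 0 0 0 0 0 0;0.9 0 0 0 0 0 0;0.9 0 0 0 0 0 0;0.9 0 0 0 0 0 0;0.9 0 0 0 0 0 0.0889")

```text
clock: 11.85
position: [461.8, 359.6, 71.5]
ee_rot: [-0.221, -3.133, 0.001]
wrist_force: [-0.4, 0.4, -1.0]
width: 82.2
finger_force: 0.0
```

To row units: 42 degrees / 90 = 0.4667.

drive_tool(rows="0.9 0 0 0 0 0 0.0933;0.9 0 0 0 0 0 0.1867;0.9 0 0 0 0 0 0.28;0.9 0 0 0 0 0 0.3733;0.9 0 0 0 0 0 0.4667")

```text
clock: 12.35
position: [461.9, 359.6, 71.5]
ee_rot: [-1.336, -2.843, 0.001]
wrist_force: [-0.6, 0.3, 0.1]
width: 82.6
finger_force: 0.0
```

To row units: 40 degrees / 90 = 0.4444.

drive_tool(rows="0.9 0 0 0 0 0 0.0889;0.9 0 0 0 0 0 0.1778;0.9 0 0 0 0 0 0.2667;0.9 0 0 0 0 0 0.3556;0.9 0 0 0 0 0 0.4444")

```text
clock: 12.85
position: [461.9, 359.7, 71.5]
ee_rot: [-2.227, -2.216, 0.001]
wrist_force: [0.2, -0.7, 1.0]
width: 82.6
finger_force: 0.0
```

drive_tool(rows="0 0 0 0 0 0 0;0 0 0 0 0 0 0;0 0 0 0 0 0 0;0 0 0 0 0 0 0;0 0 0 0 0 0 0")

```text
clock: 13.35
position: [461.9, 359.7, 71.6]
ee_rot: [-2.22, -2.223, 0.0]
wrist_force: [0.2, 0.3, -0.3]
width: 53.9
finger_force: 30.0
```

drive_tool(rows="0 0 0 0 0 0 0;0 0 0 0 0 0 0;0 0 0 0 0 0 0;0 0 0 0 0 0 0;0 0 0 0 0 0 0")

```text
clock: 13.85
position: [462.0, 359.8, 71.7]
ee_rot: [-2.221, -2.222, -0.0]
wrist_force: [0.8, -0.0, -0.4]
width: 53.8
finger_force: 30.0
```

```bash
python3 st.py
```

```text
t 13.85 p [462.  359.8  71.7] yaw 0.04 tilt [0.0001 0.0001] F [ 0.8 -0.  -0.4] w 53.8 q [0.53 0.61 1.55 0.   0.99 0.53]
```

drive_tool(rows="0 0 0 -0.01 0 0 0;0 0 0 -0.03 0 0 0;0 0 0 -0.06 0 0 0;0 0 0 -0.0938 0 0 0;0 -0.025 0.0113 -0.1125 0 0 0")

```text
clock: 14.35
position: [471.0, 341.7, 164.7]
ee_rot: [2.218, 2.225, 0.006]
wrist_force: [-0.4, 0.3, -0.9]
width: 53.9
finger_force: 30.0
```

To row units: -183 mm / 800 = -0.2288, -146 mm / 800 = -0.1825.

drive_tool(rows="0 -0.0438 0.02 0 0 0 0;0 -0.09 0.0406 0 0 0 0;0 -0.1363 0.0613 0 0 0 0;0 -0.1825 0.0825 0 0 0 0;0 -0.2288 0.1038 0 0 0 0")

```text
clock: 14.85
position: [554.7, 155.3, 162.6]
ee_rot: [2.22, 2.222, 0.001]
wrist_force: [1.1, 0.5, -0.9]
width: 53.8
finger_force: 30.0
```

To row units: -168 mm / 800 = -0.21, -150 mm / 800 = -0.1875.

drive_tool(rows="0 -0.05 0.0225 0 0 0 0;0 -0.1 0.045 0 0 0 0;0 -0.15 0.0675 0 0 0 0;0 -0.1875 0.0875 0 0 0 0;0 -0.21 0.0944 0 0 0 0")

```text
clock: 15.35
position: [630.8, -13.9, 162.1]
ee_rot: [2.223, 2.219, 0.001]
wrist_force: [-0.5, 0.2, -0.7]
width: 53.9
finger_force: 30.0
```

drive_tool(rows="0 0 0 0 0 0 0;0 0 0 0 0 0 0;0 0 0 0 0 0 0;0 0 0 0 0 0 0;0 0 0 0 0 0 0")

```text
clock: 15.85
position: [629.4, -10.0, 162.0]
ee_rot: [-2.219, -2.224, -0.0]
wrist_force: [1.1, -0.2, -1.1]
width: 53.9
finger_force: 30.0
```

Run:
```python
import st
from ov import *
im={n:get_image(n)[:,:,::-1].copy() for n in("top","scene")}
g={n:cv2.cvtColor(i,cv2.COLOR_BGR2GRAY).astype(np.float32) for n,i in im.items()}
x,y,z=st.s['position'];y_=(0,255,0)
print("M",fit({"top":g["top"]},(461,361),14,50,1))
P=[(462,360,50),(629.6,-11.5,120)]
ov([(462.7,359.1,92,14.4,y_),(460.7,361.1,14,50,(0,0,255)),(x,y,z-9.7,30.5,y_),(629.6,-11.5,100,18.7,(0,0,255))],[("top",p) for p in P]+[("scene",p) for p in P],"pics/o3.png",imgs=im,s=300)
```

```text
t 15.85 p [629.4 -10.  162. ] yaw 0.12 tilt [0.0002 0.0001] F [ 1.1 -0.2 -1.1] w 53.9 q [-0.14  0.59  1.31  0.    1.25 -0.14]
M (array([460.7, 362.6]), np.float64(-35.5))
```

View pics/o3.png

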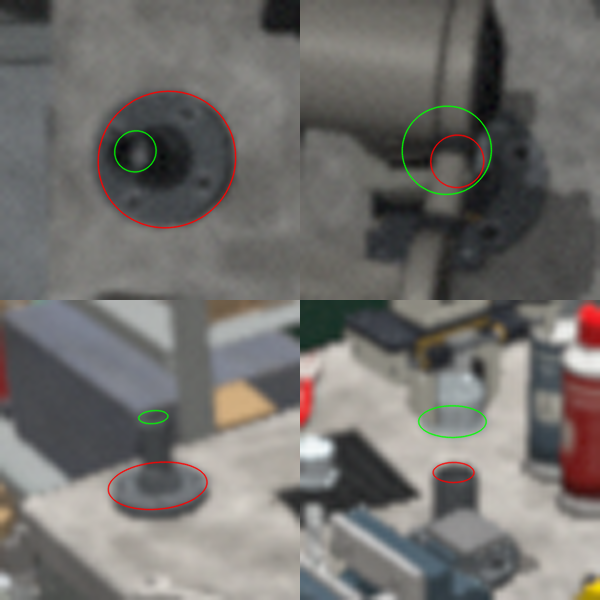

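To row units: 48 mm / 800 = 0.06, -1.5 mm / 800 = -0.0019.

drive_tool(rows="0 -0.0019 0 0.0188 0 0 0;0 -0.0019 0 0.04 0 0 0;0 -0.0019 0 0.055 0 0 0;0 -0.0019 0 0.06 0 0 0;0 -0.0019 0 0.06 0 0 0")

```text
clock: 16.45
position: [629.5, -12.5, 113.2]
ee_rot: [-2.22, -2.221, 0.001]
wrist_force: [-0.0, -0.2, -0.2]
width: 53.4
finger_force: 30.0
```

To row units: 8 mm / 800 = 0.01, 6 mm / 800 = 0.0075.

drive_tool(rows="0 0 0 0.0025 0 0 0;0 0 0 0.005 0 0 0;0 0 0 0.0075 0 0 0;0 0 0 0.01 0 0 0;0 0 0 0.01 0 0 0")

```text
clock: 16.95
position: [629.5, -12.6, 105.5]
ee_rot: [-2.221, -2.222, 0.0]
wrist_force: [0.5, -0.1, 0.2]
width: 53.7
finger_force: 30.0
```

```bash
python3 st.py
```

```text
t 16.95 p [629.5 -12.6 105.5] yaw 0.03 tilt [ 0.0001 -0.0004] F [ 0.5 -0.1  0.2] w 53.7 q [-0.14  0.64  1.38  0.    1.13 -0.14]
```

To row units: 12 mm / 800 = 0.015, 9 mm / 800 = 0.0113.

drive_tool(rows="0 0 0 0.0038 0 0 0;0 0 0 0.0075 0 0 0;0 0 0 0.0113 0 0 0;0 0 0 0.015 0 0 0;0 0 0 0.015 0 0 0")

```text
clock: 17.45
position: [629.4, -12.6, 93.1]
ee_rot: [-2.22, -2.221, 0.001]
wrist_force: [-0.2, -0.6, -0.8]
width: 53.5
finger_force: 30.0
```

To row units: 12.5 mm / 800 = 0.0156, 11 mm / 800 = 0.0138.

drive_tool(rows="0 0 0 0.005 0 0 0;0 0 0 0.01 0 0 0;0 0 0 0.0138 0 0 0;0 0 0 0.0156 0 0 0;0 0 0 0.0156 0 0 0")

```text
clock: 17.95
position: [629.5, -12.6, 80.9]
ee_rot: [-2.221, -2.222, 0.0]
wrist_force: [-0.4, -0.6, -0.7]
width: 53.8
finger_force: 30.0
```

```bash
python3 st.py
```

```text
t 17.95 p [629.5 -12.6  80.9] yaw 0.03 tilt [ 0.0002 -0.0005] F [-0.4 -0.6 -0.7] w 53.8 q [-0.14  0.67  1.4   0.    1.08 -0.14]
```

To row units: 2.5 mm / 800 = 0.0031, 2 mm / 800 = 0.0025.

drive_tool(rows="0 0 0 0.0013 0 0 0;0 0 0 0.0019 0 0 0;0 0 0 0.0025 0 0 0;0 0 0 0.0031 0 0 0;0 0 0 0.0031 0 0 0")

```text
clock: 18.45
position: [629.8, -12.7, 79.6]
ee_rot: [2.22, 2.222, 0.001]
wrist_force: [-1.9, 0.5, 5.0]
width: 54.1
finger_force: 30.0
```

```bash
python3 st.py
```

```text
t 18.45 p [629.8 -12.7  79.6] yaw 0.03 tilt [-0.0001  0.0007] F [-1.9  0.5  5. ] w 54.1 q [-0.14  0.67  1.4   0.    1.07 -0.14]
```

drive_tool(rows="0 0 0 0.0019 0 0 0;0 0 0 0.0019 0 0 0;0.9 0 0 0 0 0 0;0.9 0 0 0 0 0 0;0.9 0 0 0 0 0 0")

```text
clock: 18.95
position: [629.7, -12.6, 78.5]
ee_rot: [-2.221, -2.222, -0.0]
wrist_force: [-0.2, 0.2, 0.6]
width: 73.3
finger_force: 0.0
```

To row units: -125 mm / 800 = -0.1563, -95 mm / 800 = -0.1188.

drive_tool(rows="1 0 0 0 0 0 0;1 0 0 -0.025 0 0 0;1 0 0 -0.0688 0 0 0;1 0 0 -0.1188 0 0 0;1 -0.0125 0 -0.1563 0 0 0")

```text
clock: 19.45
position: [630.1, -21.8, 205.9]
ee_rot: [2.219, 2.223, 0.002]
wrist_force: [0.9, -0.7, -0.7]
width: 91.5
finger_force: 0.0
```

To row units: -186 mm / 800 = -0.2325, -148 mm / 800 = -0.185.

drive_tool(rows="1 -0.0438 -0.015 0 0 0 0;1 -0.09 -0.0325 0 0 0 0;1 -0.1375 -0.05 0 0 0 0;1 -0.185 -0.0675 0 0 0 0;1 -0.2325 -0.085 0 0 0 0")

```text
clock: 19.95
position: [561.1, -210.0, 203.5]
ee_rot: [-2.22, -2.222, -0.0]
wrist_force: [0.5, 0.4, 0.1]
width: 91.8
finger_force: 0.0
```

To row units: -134 mm / 800 = -0.1675, -110 mm / 800 = -0.1375.

drive_tool(rows="1 -0.0475 -0.0175 0 0 0 0;1 -0.095 -0.035 0 0 0 0;1 -0.1375 -0.0525 0 0 0 0;1 -0.1675 -0.065 0 0 0 0;1 -0.1675 -0.065 0 0 0 0")

```text
clock: 20.45
position: [508.2, -346.0, 203.1]
ee_rot: [-2.225, -2.217, 0.001]
wrist_force: [-0.3, 0.3, 0.5]
width: 91.7
finger_force: 0.0
```

drive_tool(rows="1 0 0 0 0 0 0;1 0 0 0 0 0 0;1 0 0 0 0 0 0;1 0 0 0 0 0 0;1 0 0 0 0 0 0")

```text
clock: 20.95
position: [510.2, -342.1, 203.8]
ee_rot: [2.22, 2.223, 0.0]
wrist_force: [-0.5, 0.1, -0.3]
width: 91.8
finger_force: 0.0
```

Run:
```python
import st
from ov import *
im={n:get_image(n)[:,:,::-1].copy() for n in("top","scene")}
g={"top":cv2.cvtColor(im["top"],cv2.COLOR_BGR2GRAY).astype(np.float32)}
y_=(0,255,0)
print("L cap",fit(g,(627.6,-9.5),106,27,-1))
P=[(629.6,-11.5,80),(509.8,-342,60)]
ov([(627.6,-9.5,106,27,y_),(629.6,-12,70,30.5,y_),(509.8,-342,54,26,y_),(509.8,-342,14,45,y_)],[("top",P[0]),("scene",P[0]),("scene",P[1]),("top",P[1])],"pics/o4.png",imgs=im,s=300,h=35)
```

```text
t 20.95 p [ 510.2 -342.1  203.8] yaw 0.09 tilt [0.     0.0001] F [-0.5  0.1 -0.3] w 91.8 q [-0.72  0.52  1.3   0.    1.32 -0.72]
L cap (array([628.7, -10.9]), np.float64(-39.9))
```

View pics/o4.png

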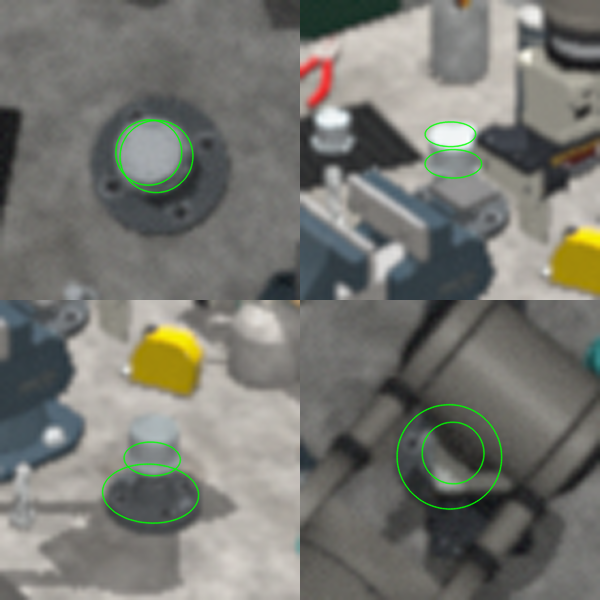

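Large cap sits level on L, its rim ellipse matching the z=70 prediction. Next is the middle cap on S at (510,-342).

To row units: 140 mm / 800 = 0.175, 132 mm / 800 = 0.165.

drive_tool(rows="1 0 0 0.0438 0 0 0;1 0 0 0.0938 0 0 0;1 0 0 0.1375 0 0 0;1 0 0 0.165 0 0 0;1 0 0 0.175 0 0 0")

```text
clock: 21.55
position: [508.7, -341.6, 61.0]
ee_rot: [-2.218, -2.219, 0.0]
wrist_force: [0.2, 0.4, 0.2]
width: 91.7
finger_force: 0.0
```

drive_tool(rows="1 0 0 0 0 0 0;1 0 0 0 0 0 0;0 0 0 0 0 0 0;0 0 0 0 0 0 0;0 0 0 0 0 0 0")

```text
clock: 22.05
position: [510.2, -343.0, 64.6]
ee_rot: [2.22, 2.221, 0.0]
wrist_force: [0.3, 0.7, 0.4]
width: 72.5
finger_force: 0.0
```

drive_tool(rows="0 0 0 0 0 0 0;0 0 0 0 0 0 0;0 0 0 0 0 0 0;0 0 0 0 0 0 0;0 0 0 0 0 0 0")

```text
clock: 22.55
position: [509.9, -342.7, 63.7]
ee_rot: [2.221, 2.222, 0.0]
wrist_force: [0.9, -1.2, 0.8]
width: 44.6
finger_force: 30.0
```

```bash
python3 st.py
```

```text
t 22.55 p [ 509.9 -342.7   63.7] yaw 0.03 tilt [0.0001 0.0001] F [ 0.9 -1.2  0.8] w 44.6 q [-0.72  0.66  1.46  0.    1.01 -0.72]
```

Width 44.6, so the middle cap is confirmed. Turning for the second grip.

To row units: -8 degrees / 90 = -0.0889.

drive_tool(rows="0.85 0 0 0 0 0 0;0.85 0 0 0 0 0 0;0.85 0 0 0 0 0 0;0.85 0 0 0 0 0 0;0.85 0 0 0 0 0 -0.0889")

```text
clock: 23.05
position: [509.8, -342.7, 63.7]
ee_rot: [-2.058, -2.373, -0.0]
wrist_force: [-0.6, 0.4, -0.5]
width: 76.7
finger_force: 0.0
```

To row units: -42 degrees / 90 = -0.4667.

drive_tool(rows="0.85 0 0 0 0 0 -0.0933;0.85 0 0 0 0 0 -0.1867;0.85 0 0 0 0 0 -0.28;0.85 0 0 0 0 0 -0.3733;0.85 0 0 0 0 0 -0.4667")

```text
clock: 23.55
position: [509.8, -342.7, 63.7]
ee_rot: [-1.065, -2.956, -0.0]
wrist_force: [0.0, -1.1, 0.2]
width: 78.0
finger_force: 0.0
```

To row units: -40 degrees / 90 = -0.4444.

drive_tool(rows="0.85 0 0 0 0 0 -0.0889;0.85 0 0 0 0 0 -0.1778;0.85 0 0 0 0 0 -0.2667;0.85 0 0 0 0 0 -0.3556;0.85 0 0 0 0 0 -0.4444")

```text
clock: 24.05
position: [509.8, -342.7, 63.7]
ee_rot: [0.01, -3.142, -0.0]
wrist_force: [-0.7, -0.1, -0.4]
width: 78.2
finger_force: 0.0
```

drive_tool(rows="0 0 0 0 0 0 0;0 0 0 0 0 0 0;0 0 0 0 0 0 0;0 0 0 0 0 0 0;0 0 0 0 0 0 0")

```text
clock: 24.55
position: [509.8, -342.6, 63.6]
ee_rot: [-0.001, -3.142, -0.0]
wrist_force: [-0.2, -0.4, -0.9]
width: 44.6
finger_force: 30.0
```

drive_tool(rows="0 0 0 0 0 0 0;0 0 0 0 0 0 0;0 0 0 0 0 0 0;0 0 0 0 0 0 0;0 0 0 0 0 0 0")

```text
clock: 25.05
position: [509.9, -342.7, 63.7]
ee_rot: [-0.001, 3.142, 0.0]
wrist_force: [-0.8, 0.4, 0.0]
width: 44.6
finger_force: 30.0
```

```bash
python3 st.py
```

```text
t 25.05 p [ 509.9 -342.7   63.7] yaw 90.03 tilt [-0.      0.0001] F [-0.8  0.4  0. ] w 44.6 q [-0.72  0.66  1.46  0.    1.01 -2.29]
```

To row units: -140 mm / 800 = -0.175, -95 mm / 800 = -0.1188.

drive_tool(rows="0 0 0 -0.01 0 0 0;0 0 0 -0.03 0 0 0;0 0 0 -0.0688 0 0 0;0 0 0 -0.1188 0 0 0;0 0 0 -0.175 0 0 0")

```text
clock: 25.55
position: [509.3, -342.3, 204.8]
ee_rot: [0.001, -3.14, -0.002]
wrist_force: [-0.3, -0.3, -1.1]
width: 45.1
finger_force: 30.0
```

To row units: 175 mm / 800 = 0.2188, 135 mm / 800 = 0.1688.

drive_tool(rows="0 0.0025 0.025 -0.0063 0 0 0;0 0.005 0.0688 -0.0063 0 0 0;0 0.0075 0.1188 -0.0063 0 0 0;0 0.0113 0.1688 -0.0063 0 0 0;0 0.015 0.2188 -0.0063 0 0 0")

```text
clock: 26.05
position: [497.4, -166.4, 209.4]
ee_rot: [-0.0, 3.141, -0.001]
wrist_force: [0.3, 0.7, 0.3]
width: 44.6
finger_force: 30.0
```

To row units: 210 mm / 800 = 0.2625, 168 mm / 800 = 0.21.

drive_tool(rows="0 0.0038 0.0525 0 0 0 0;0 0.0075 0.105 0 0 0 0;0 0.0113 0.1575 0 0 0 0;0 0.015 0.21 0 0 0 0;0 0.0188 0.2625 0 0 0 0")

```text
clock: 26.55
position: [482.4, 43.8, 209.5]
ee_rot: [-0.0, 3.14, -0.0]
wrist_force: [1.0, -0.5, -0.9]
width: 44.7
finger_force: 30.0
```

To row units: 208 mm / 800 = 0.26, 168 mm / 800 = 0.21.

drive_tool(rows="0 0.0038 0.0525 0 0 0 0;0 0.0075 0.105 0 0 0 0;0 0.0113 0.1575 0 0 0 0;0 0.015 0.21 0 0 0 0;0 0.0188 0.26 0 0 0 0")

```text
clock: 27.05
position: [467.2, 252.1, 209.5]
ee_rot: [-0.001, 3.14, 0.001]
wrist_force: [0.1, -0.0, -0.5]
width: 44.6
finger_force: 30.0
```

To row units: 109 mm / 800 = 0.1363, 100 mm / 800 = 0.125.

drive_tool(rows="0 0.0038 0.05 0 0 0 0;0 0.0063 0.0938 0 0 0 0;0 0.0063 0.125 0 0 0 0;0 0.0063 0.1363 0 0 0 0;0 0.0063 0.1363 0 0 0 0")

```text
clock: 27.55
position: [462.3, 360.0, 208.8]
ee_rot: [-0.003, 3.141, 0.0]
wrist_force: [-0.1, 0.1, -0.9]
width: 45.0
finger_force: 30.0
```

drive_tool(rows="0 0 0 0.0313 0 0 0;0 0 0 0.0688 0 0 0;0 0 0 0.1 0 0 0;0 0 0 0.1125 0 0 0;0 0 0 0.1125 0 0 0")

```text
clock: 28.05
position: [462.2, 357.9, 117.9]
ee_rot: [-0.001, -3.139, 0.002]
wrist_force: [0.4, -0.0, -1.3]
width: 44.7
finger_force: 30.0
```

```bash
python3 st.py
```

```text
t 28.05 p [462.2 357.9 117.9] yaw 89.96 tilt [ 0.0022 -0.0015] F [ 0.4 -0.  -1.3] w 44.7 q [ 0.53  0.55  1.5  -0.    1.09 -1.04]
```

To row units: 10 mm / 800 = 0.0125, 4 mm / 800 = 0.005.

drive_tool(rows="0 0 0 0.005 0 0 0;0 0 0 0.0125 0 0 0;0 0 0 0.0125 0 0 0;0 0 0 0.0125 0 0 0;0 0 0 0.0125 0 0 0")

```text
clock: 28.55
position: [462.7, 359.5, 109.2]
ee_rot: [-0.001, 3.141, 0.001]
wrist_force: [0.2, 0.6, -1.3]
width: 44.9
finger_force: 30.0
```

```bash
python3 st.py
```

```text
t 28.55 p [462.7 359.5 109.2] yaw 90.04 tilt [-0.0007  0.0005] F [ 0.2  0.6 -1.3] w 44.9 q [ 0.53  0.56  1.51  0.    1.07 -1.04]
```

To row units: 12 mm / 800 = 0.015, 9 mm / 800 = 0.0113.

drive_tool(rows="0 0 0.0004 0.0038 0 0 0;0 0 0.0004 0.0075 0 0 0;0 0 0.0004 0.0113 0 0 0;0 0 0.0004 0.015 0 0 0;0 0 0.0004 0.015 0 0 0")

```text
clock: 29.05
position: [462.7, 361.0, 96.8]
ee_rot: [-0.0, 3.14, 0.005]
wrist_force: [-0.4, 6.1, -1.6]
width: 44.5
finger_force: 30.0
```

```bash
python3 st.py
```

```text
t 29.05 p [462.7 361.   96.8] yaw 90.01 tilt [-0.0011  0.003 ] F [-0.4  6.1 -1.6] w 44.5 q [ 0.53  0.58  1.52  0.    1.04 -1.04]
```

The cap is in, with the pipe pushing it +y at 6 N. I'm shifting +1.5 mm in y before continuing.

To row units: 6 mm / 800 = 0.0075, 1.5 mm / 800 = 0.0019.

drive_tool(rows="0 0 0.0019 0 0 0 0;0 0 0.0019 0 0 0 0;0 0 0.0019 0.0038 0 0 0;0 0 0.0019 0.0075 0 0 0;0 0 0.0019 0.0075 0 0 0")

```text
clock: 29.55
position: [462.4, 361.3, 90.3]
ee_rot: [0.001, -3.141, -0.001]
wrist_force: [0.0, 3.5, -2.9]
width: 44.8
finger_force: 30.0
```

```bash
python3 st.py
```

```text
t 29.55 p [462.4 361.3  90.3] yaw 90.02 tilt [0.0001 0.0005] F [ 0.   3.5 -2.9] w 44.8 q [ 0.53  0.59  1.53  0.    1.03 -1.04]
```

To row units: 11 mm / 800 = 0.0138, 7 mm / 800 = 0.0088.

drive_tool(rows="0 0 0.0015 0 0 0 0;0 0 0.0015 0.0038 0 0 0;0 0 0.0015 0.0088 0 0 0;0 0 0.0015 0.0138 0 0 0;0 0 0.0015 0.0138 0 0 0")

```text
clock: 30.05
position: [462.0, 361.8, 78.8]
ee_rot: [0.001, -3.14, 0.002]
wrist_force: [-0.8, -0.3, -1.3]
width: 44.6
finger_force: 30.0
```

To row units: 9 mm / 800 = 0.0113, 8 mm / 800 = 0.01.

drive_tool(rows="0 0 0 0.0038 0 0 0;0 0 0 0.0075 0 0 0;0 0 0 0.01 0 0 0;0 0 0 0.0113 0 0 0;0 0 0 0.0113 0 0 0")

```text
clock: 30.55
position: [462.4, 362.3, 71.6]
ee_rot: [-0.001, 3.141, 0.0]
wrist_force: [-2.4, -2.8, 7.1]
width: 44.6
finger_force: 30.0
```

```bash
python3 st.py
```

```text
t 30.55 p [462.4 362.3  71.6] yaw 90.04 tilt [-0.0003  0.0001] F [-2.4 -2.8  7.1] w 44.6 q [ 0.53  0.61  1.54 -0.    0.99 -1.04]
```

Home at 71.6, as expected. Releasing and going for the small cap on the mat.

To row units: 1.5 mm / 800 = 0.0019.

drive_tool(rows="0 0 0 0.0019 0 0 0;0 0 0 0.0019 0 0 0;0.9 0 0 0 0 0 0;0.9 0 0 0 0 0 0;0.9 0 0 0 0 0 0")

```text
clock: 31.05
position: [462.5, 362.3, 70.6]
ee_rot: [-0.001, 3.142, 0.0]
wrist_force: [-0.6, -0.1, 0.0]
width: 64.1
finger_force: 0.0
```

To row units: -100 mm / 800 = -0.125, -85 mm / 800 = -0.1063.

drive_tool(rows="1 0 0 0 0 0 0;1 0 0 -0.025 0 0 0;1 0 0 -0.0688 0 0 0;1 0 0 -0.1063 0 0 0;1 -0.025 -0.025 -0.125 0 0 0")

```text
clock: 31.55
position: [481.8, 344.5, 173.5]
ee_rot: [-0.006, 3.139, 0.004]
wrist_force: [0.9, -0.4, 0.3]
width: 91.5
finger_force: 0.0
```

To row units: -139 mm / 800 = -0.1738, -134 mm / 800 = -0.1675.

drive_tool(rows="1 -0.0375 -0.0375 0 0 0 0;1 -0.0775 -0.0775 0 0 0 0;1 -0.1175 -0.1175 0 0 0 0;1 -0.15 -0.155 0 0 0 0;1 -0.1675 -0.1738 0 0 0 0")

```text
clock: 32.05
position: [618.3, 200.5, 170.1]
ee_rot: [-0.003, -3.141, 0.001]
wrist_force: [0.2, 1.7, 0.2]
width: 91.6
finger_force: 0.0
```

drive_tool(rows="1 0 0 0 0 0 0;1 0 0 0 0 0 0;1 0 0 0 0 0 0;1 0 0 0 0 0 0;1 0 0 0 0 0 0")

```text
clock: 32.55
position: [616.0, 204.5, 171.0]
ee_rot: [-0.003, 3.141, 0.0]
wrist_force: [-0.3, -0.0, -0.2]
width: 91.8
finger_force: 0.0
```

Run:
```python
import st
from ov import *
im={n:get_image(n)[:,:,::-1].copy() for n in("top","scene")}
g={"top":cv2.cvtColor(im["top"],cv2.COLOR_BGR2GRAY).astype(np.float32)}
y_=(0,255,0)
print("M cap",fit(g,(460.7,361.1),98,22.5,-1),"S",fit(g,(508,-340),14,45,1),"L",fit(g,(628,-10),14,60,1))
P=[(462,361,60),(510,-342,60)]
ov([(460.7,362,98,22.5,y_),(462,362,62,26,y_),(507.9,-340,14,45,y_),(509.8,-342,84,11,y_)],[(n,p) for n in("top","scene") for p in P],"pics/o5.png",imgs=im,s=300)
```

```text
t 32.55 p [616.  204.5 171. ] yaw 90.12 tilt [-0.0002  0.0002] F [-0.3 -0.  -0.2] w 91.8 q [ 0.2   0.61  1.23  0.    1.3  -1.37]
M cap (array([461.1, 365.1]), np.float64(-4.9)) S (array([ 507.5, -339.6]), np.float64(-18.6)) L (array([627.6,  -9.4]), np.float64(-27.5))
```

View pics/o5.png

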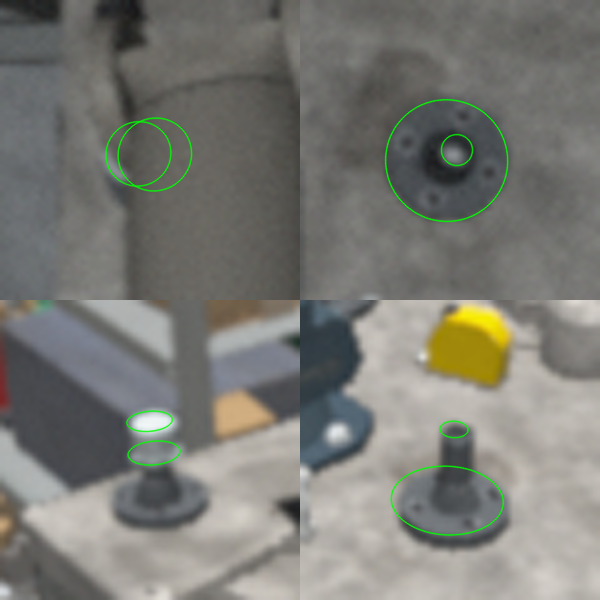

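To row units: 152 mm / 800 = 0.19, 140 mm / 800 = 0.175.

drive_tool(rows="1 -0.0009 -0.0013 0.0438 0 0 0;1 -0.0009 -0.0013 0.0938 0 0 0;1 -0.0009 -0.0013 0.1438 0 0 0;1 -0.0009 -0.0013 0.175 0 0 0;1 -0.0009 -0.0013 0.19 0 0 0")

```text
clock: 33.15
position: [615.5, 202.3, 15.9]
ee_rot: [0.001, -3.137, 0.001]
wrist_force: [0.5, 1.2, 1.1]
width: 92.0
finger_force: 0.0
```

drive_tool(rows="1 0 0 0 0 0 0;1 0 0 0 0 0 0;1 0 0 0 0 0 0;1 0 0 0 0 0 0;1 0 0 0 0 0 0")

```text
clock: 33.65
position: [617.8, 202.5, 19.9]
ee_rot: [-0.001, 3.14, 0.001]
wrist_force: [-0.5, 0.4, -0.1]
width: 91.8
finger_force: 0.0
```

```bash
python3 st.py
```

```text
t 33.65 p [617.8 202.5  19.9] yaw 90.03 tilt [-0.0018  0.0004] F [-0.5  0.4 -0.1] w 91.8 q [ 0.2   0.77  1.38  0.    0.99 -1.37]
```

To row units: 4.5 mm / 800 = 0.0056, 0.6 mm / 800 = 0.0008.

drive_tool(rows="1 0.0008 0.0005 0.0056 0 0 0;1 0.0008 0.0005 0.0056 0 0 0;0 0.0008 0.0005 0.0056 0 0 0;0 0.0008 0.0005 0.0056 0 0 0;0 0.0008 0.0005 0.0056 0 0 0")

```text
clock: 34.15
position: [616.7, 202.7, 14.2]
ee_rot: [-0.001, 3.142, 0.0]
wrist_force: [-0.1, -1.0, 0.8]
width: 72.5
finger_force: 0.0
```

drive_tool(rows="0 0 0 0 0 0 0;0 0 0 0 0 0 0;0 0 0 0 0 0 0;0 0 0 0 0 0 0;0 0 0 0 0 0 0")

```text
clock: 34.65
position: [616.7, 202.8, 14.3]
ee_rot: [-0.001, 3.142, 0.0]
wrist_force: [-0.5, 0.3, 0.2]
width: 37.6
finger_force: 30.0
```

drive_tool(rows="0 0 0 0 0 0 0;0 0 0 0 0 0 0;0 0 0 0 0 0 0;0 0 0 0 0 0 0;0 0 0 0 0 0 0")

```text
clock: 35.15
position: [616.7, 202.8, 14.3]
ee_rot: [-0.001, 3.141, 0.0]
wrist_force: [-0.5, 0.8, 0.5]
width: 37.8
finger_force: 30.0
```

```bash
python3 st.py
```

```text
t 35.15 p [616.7 202.8  14.3] yaw 90.03 tilt [-0.0001  0.0001] F [-0.5  0.8  0.5] w 37.8 q [ 0.2   0.78  1.38  0.    0.98 -1.37]
```

To row units: -190 mm / 800 = -0.2375, -150 mm / 800 = -0.1875.

drive_tool(rows="0 0 0 -0.025 0 0 0;0 0 0 -0.075 0 0 0;0 0 0 -0.1313 0 0 0;0 0 0 -0.1875 0 0 0;0 0.0063 -0.0188 -0.2375 0 0 0")

```text
clock: 35.65
position: [611.8, 189.0, 206.6]
ee_rot: [-0.003, 3.14, 0.002]
wrist_force: [0.7, -0.4, -0.7]
width: 37.5
finger_force: 30.0
```

To row units: -206 mm / 800 = -0.2575, -164 mm / 800 = -0.205.

drive_tool(rows="0 0.01 -0.0475 0 0 0 0;0 0.02 -0.1 0 0 0 0;0 0.03 -0.1525 0 0 0 0;0 0.04 -0.205 0 0 0 0;0 0.05 -0.2575 0 0 0 0")

```text
clock: 36.15
position: [571.1, -19.8, 204.3]
ee_rot: [-0.001, 3.141, 0.0]
wrist_force: [0.7, 0.1, -0.4]
width: 37.4
finger_force: 30.0
```

To row units: -206 mm / 800 = -0.2575, -168 mm / 800 = -0.21.

drive_tool(rows="0 0.01 -0.0525 0 0 0 0;0 0.02 -0.105 0 0 0 0;0 0.03 -0.1575 0 0 0 0;0 0.04 -0.21 0 0 0 0;0 0.05 -0.2575 0 0 0 0")

```text
clock: 36.65
position: [531.2, -226.3, 204.2]
ee_rot: [0.0, 3.141, -0.0]
wrist_force: [0.6, -0.7, -0.3]
width: 37.5
finger_force: 30.0
```

To row units: -117.8 mm / 800 = -0.1473, -106 mm / 800 = -0.1325.

drive_tool(rows="0 0.01 -0.0525 0 0 0 0;0 0.02 -0.1 0 0 0 0;0 0.0263 -0.1325 0 0 0 0;0 0.0274 -0.1473 0 0 0 0;0 0.0274 -0.1473 0 0 0 0")

```text
clock: 37.15
position: [509.7, -343.1, 203.8]
ee_rot: [-0.002, -3.141, -0.001]
wrist_force: [-1.0, 0.7, -0.9]
width: 37.3
finger_force: 30.0
```

To row units: 103 mm / 800 = 0.1288, 100 mm / 800 = 0.125.

drive_tool(rows="0 0 0 0.0313 0 0 0;0 0 0 0.0688 0 0 0;0 0 0 0.1063 0 0 0;0 0 0 0.125 0 0 0;0 0 0 0.1288 0 0 0")

```text
clock: 37.65
position: [509.7, -339.3, 99.1]
ee_rot: [0.004, -3.138, -0.005]
wrist_force: [-0.6, 0.5, 0.6]
width: 37.7
finger_force: 30.0
```

drive_tool(rows="0 0 0 0 0 0 0;0 0 0 0 0 0 0;0 0 0 0 0 0 0;0 0 0 0 0 0 0;0 0 0 0 0 0 0")

```text
clock: 38.15
position: [510.2, -342.3, 101.8]
ee_rot: [-0.001, 3.141, -0.001]
wrist_force: [-1.1, -0.2, -0.4]
width: 37.4
finger_force: 30.0
```

```bash
python3 st.py
```

```text
t 38.15 p [ 510.2 -342.3  101.8] yaw 90.02 tilt [-0.0008 -0.0006] F [-1.1 -0.2 -0.4] w 37.4 q [-0.72  0.62  1.43  0.    1.09 -2.29]
```

To row units: 12 mm / 800 = 0.015, 9 mm / 800 = 0.0113.

drive_tool(rows="0 0 0 0.0038 0 0 0;0 0 0 0.0075 0 0 0;0 0 0 0.0113 0 0 0;0 0 0 0.015 0 0 0;0 0 0 0.015 0 0 0")

```text
clock: 38.65
position: [509.7, -341.8, 88.4]
ee_rot: [0.001, -3.141, -0.001]
wrist_force: [-0.3, -0.6, 0.1]
width: 37.6
finger_force: 30.0
```

```bash
python3 st.py
```

```text
t 38.65 p [ 509.7 -341.8   88.4] yaw 90.03 tilt [0.0009 0.0009] F [-0.3 -0.6  0.1] w 37.6 q [-0.72  0.63  1.44  0.    1.07 -2.29]
```

In cleanly, no force. Continuing down.

To row units: 12 mm / 800 = 0.015, 9 mm / 800 = 0.0113.

drive_tool(rows="0 0 0 0.0038 0 0 0;0 0 0 0.0075 0 0 0;0 0 0 0.0113 0 0 0;0 0 0 0.015 0 0 0;0 0 0 0.015 0 0 0")

```text
clock: 39.15
position: [509.8, -341.9, 76.6]
ee_rot: [0.001, -3.141, -0.001]
wrist_force: [0.6, -0.1, 0.2]
width: 37.6
finger_force: 30.0
```

```bash
python3 st.py
```

```text
t 39.15 p [ 509.8 -341.9   76.6] yaw 90.03 tilt [0.0007 0.0007] F [ 0.6 -0.1  0.2] w 37.6 q [-0.72  0.65  1.45  0.    1.04 -2.29]
```

To row units: 14.5 mm / 800 = 0.0181, 13 mm / 800 = 0.0163.

drive_tool(rows="0 0 0 0.005 0 0 0;0 0 0 0.01 0 0 0;0 0 0 0.0138 0 0 0;0 0 0 0.0163 0 0 0;0 0 0 0.0181 0 0 0")

```text
clock: 39.65
position: [510.0, -342.0, 63.2]
ee_rot: [0.001, -3.141, -0.0]
wrist_force: [-3.1, 2.9, 12.5]
width: 37.8
finger_force: 30.0
```

To row units: 0.5 mm / 800 = 0.0006.

drive_tool(rows="0 0 0 0 0 0 0;0 0 0 0.0006 0 0 0;0 0 0 0.0006 0 0 0;0 0 0 0.0006 0 0 0;0 0 0 0.0006 0 0 0")

```text
clock: 40.15
position: [510.0, -342.0, 63.2]
ee_rot: [-0.001, 3.141, -0.0]
wrist_force: [-2.4, 2.5, 7.3]
width: 37.8
finger_force: 30.0
```

```bash
python3 st.py
```

```text
t 40.15 p [ 510.  -342.    63.2] yaw 90.03 tilt [-0.0002 -0.0002] F [-2.4  2.5  7.3] w 37.8 q [-0.72  0.66  1.47  0.    1.01 -2.29]
```

Home at 63.2, as expected. Releasing, retreating up, and moving clear for a final look.

To row units: -15 mm / 800 = -0.0188.

drive_tool(rows="0.9 0 0 0 0 0 0;0.9 0 0 0 0 0 0;0.9 0 0 0 0 0 0;0.9 0 0 0 0 0 0;1 0 0 -0.0188 0 0 0")

```text
clock: 40.65
position: [508.9, -341.2, 75.2]
ee_rot: [0.001, -3.138, -0.005]
wrist_force: [0.1, -0.0, -0.4]
width: 72.8
finger_force: 0.0
```

drive_tool(rows="1 0 0 -0.0375 0 0 0;1 0 0 -0.0875 0 0 0;1 0 0 -0.1375 0 0 0;1 0 0.025 -0.1625 0 0 0;1 0 0.075 -0.1625 0 0 0")

```text
clock: 41.15
position: [511.3, -284.6, 210.7]
ee_rot: [0.004, 3.135, -0.008]
wrist_force: [0.6, 0.7, -0.2]
width: 91.8
finger_force: 0.0
```

To row units: 130 mm / 800 = 0.1625, 115 mm / 800 = 0.1438.

drive_tool(rows="1 0.0125 0.05 0 0 0 0;1 0.025 0.1 0 0 0 0;1 0.0375 0.1438 0 0 0 0;1 0.0438 0.1625 0 0 0 0;1 0.0438 0.1625 0 0 0 0")

```text
clock: 41.65
position: [474.7, -150.7, 207.5]
ee_rot: [-0.004, 3.141, -0.0]
wrist_force: [0.3, 0.1, 0.0]
width: 92.0
finger_force: 0.0
```

drive_tool(rows="1 0 0 0 0 0 0;1 0 0 0 0 0 0;1 0 0 0 0 0 0;1 0 0 0 0 0 0;1 0 0 0 0 0 0")

```text
clock: 42.15
position: [475.0, -152.7, 207.0]
ee_rot: [-0.0, -3.141, -0.0]
wrist_force: [-0.1, 0.8, -0.6]
width: 92.1
finger_force: 0.0
```

Run:
```python
import st
from ov import *
im={n:get_image(n)[:,:,::-1].copy() for n in("top","scene")}
y_=(0,255,0)
P=[(462,361,60),(629,-12,80),(510,-342,60)]
ov([(462,362,98,22.5,y_),(462,362,62,26,y_),(629.6,-12.6,106,27,y_),(629.6,-12.6,70,30.5,y_),(510,-342,90,19,y_),(510,-342,54,22.5,y_)],[(n,p) for n in("top","scene") for p in P],"pics/o6.png",imgs=im)
```

```text
t 42.15 p [ 475.  -152.7  207. ] yaw 89.98 tilt [0.0002 0.0002] F [-0.1  0.8 -0.6] w 92.1 q [-0.46  0.31  1.63  0.    1.2  -2.04]
```

View pics/o6.png

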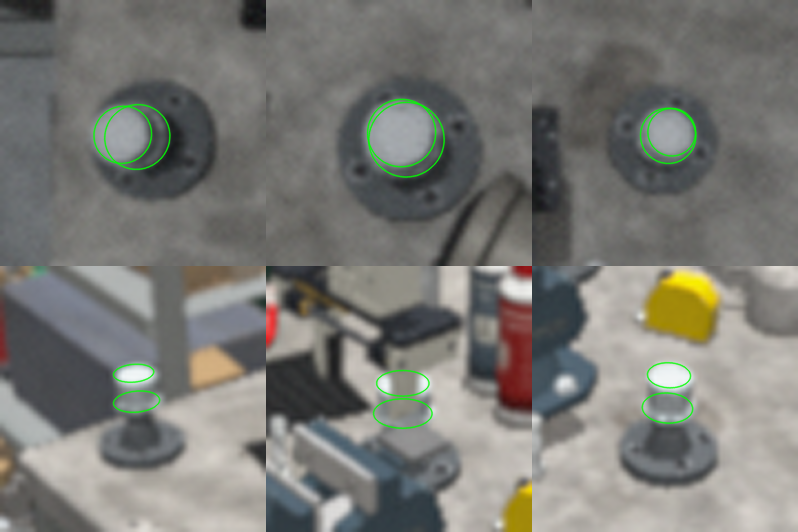

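All three caps match their predicted home outlines in both views: middle on M at crop (128,135), large on L (400,135) and small on S (668,133). Handing in.

```bash
python3 -c "
from workcell import manip
print(manip.hand_in())"
```

```text
the job is handed in; nothing more can be done
None
```

All three caps are on the pipes that fit them, pushed fully home, level and released. I handed the job in at about 42 s of the 122 s allowed.

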